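# Check the self-closing lid of the battery safe

### The arm

A 6-joint arm with a two-finger parallel gripper is mounted at the origin on the work surface. World frame = base frame: x ahead of the robot, y to its left, z up, the work surface at z = 0. Lengths are in mm, angles in rad, forces in N, time in s.
With the tool pointing down it reaches from about 350 to 975 mm from the base axis. Payload 7.1 kg.
Tool frame: the origin (TCP) lies at the centre of the arm's flange, where the gripper is bolted on; the fingertips stand 182 mm ahead of it and the grasp point (between the pads) lies 163 mm ahead of it; z points along the fingers, y is the line along which they close (so a half turn about z gives the same grasp; the last joint's range is limited). The gripper opens to 88 mm and grips with 3 to 60 N. Pads are 20 mm wide; open, the fingers measure 115 mm over their backs; the gripper's body (75 mm by 178 mm) begins 61 mm behind the grasp point.
Start: joints at [1.144, 0.423, 1.63, -0, 1.089, -0.019], TCP at [247.837, 573.745, 404.675] pointing down, gripper open.
Joint ranges: [-3, 3], [-0.9, 2.11], [0.09, 2.58], [-1.31, 4.45], [0.11, 2.69], [-2.54, 2.54]. Speed limits (rad/s): [2.39, 2.39, 3.01, 3.14, 3.14, 3.14].

### API

Orientations are given as a rotation vector (axis times angle).
In Python, from workcell import readout, get_image, ctrl gives the robot as it stands.
- The arm moves only by the tool step_arm, never from a script. Its argument "targets" is a list that holds one entry, the list of rows, each a list of 7 numbers: the shift along the world's x, y, z as a fraction of full scale, then the turn, a rotation vector about the world's x, y, z as a fraction of full scale, then the opening, from 0 (shut) to 1 (fully open). In form: [[[dx, dy, dz, wx, wy, wz, claw], ...]]. A call has exactly 5 rows; each row shifts and turns the commanded pose from where the row before left it; what a row does not reach is not made up. Full scale, the value 1, is 0.05 m for a shift and 4 degrees for a turn. A row lasts 1/8 s, in which the tool goes at most 62.5 mm and 10.7 degrees, less where a joint would pass 70% of its speed; a pose out of reach is approached as far as the arm can. A call with a number of a shift or a turn outside -1 to 1 is refused whole. A call with a gripper value outside its range is refused whole. The fingers move at their own pace and stop on an object; the grip force is fixed at half the most. Time passes only in rows, so rows that do not move let the fingers close, or fill a call up. It gives the time, the measured TCP pose, the force, the opening and the grip force at its end, in the units of the state.
- readout.get_obs(): the state, without advancing time (a new reading comes with each control period).
- get_image(name): name is "scene" or "top" or "wrist"; returns a dict with "pixels" (420x560x3 uint8, red, green, blue), "intrinsics" (3x3 intrinsics, pixels), "extrinsics" (4x4, takes a point from world to camera coordinates). Camera axes: x right, y down, z forward; pixel columns grow to the right and rows downward; lengths in mm; the calibration is good to about 2 mm. The wrist camera is an equidistant fisheye: a pixel r from the principal point sees the ray r / f radians off the axis. A picture is of the moment at which its call begins. There is no depth.
- ctrl.close_job(): hands the job in; it is judged then, once.
The state is a dict: "t": time; "qpos": joint angles; "qvel": joint speeds; "joint_torque": joint torques, N m; "ee_pos": TCP position; "orientation": TCP orientation; "ft_force": force on the tool from outside, world axes, zero at the start; "moment": the same for the moment, N m; "width": finger opening in mm; "grasp_force": force on a finger pad.
Only numpy, scipy, OpenCV 4.12 (cv2) and the standard library are available. Lean on these libraries where they do the work, as an engineer would, in place of code of your own. Each camera call takes 0.05 s, during which the arm holds its last target. There are 200 camera calls.

### The job

Weekly check of the battery safe's self-closing lid: press the latch pedal on its front right down to its stop with the gripper so that the lid pops ajar, then take the lid by its pull bar and lift it clearly past its balance point (about 39 degrees open), where the hinge springs would carry it. Keep hold of it, ease it back to a few degrees below the balance point and finish there with the lid still held by the gripper, so that I can time its drop from that point. Do not let the lid fly up or drop on the way, and leave the other things on the bench where they are.

Things in the scene. Friction and masses are not known exactly. Their poses are not given: they have to be found in the camera images.
- chest: the battery safe: low grey steel chest bolted to the bench, its front with the pedal towards the robot. Origin: centre of its underside; x to its back, y along its width (left seen from the robot), z up; its place and yaw vary. Body 222 mm deep x 352 wide x 130 high (front face at x -0.111 m), with the closed lid 236 x 366 mm and 153 mm high. Pedal pivot (along y) at x -0.085, z 0.055 m.
- hinge (a point): middle of the lid's hinge axis, which runs along y at the safe's back top edge (x 0.111, z 0.135 m in the chest's frame): a steel barrel with two coil springs
- handle (a point): centre of the lid's pull bar: round steel bar, 12 mm thick, 100 mm long along y, on two posts at its ends on top of the lid near the front edge, 39 mm above the lid's top (33 mm clear under it). Lid shut, it is 212 mm ahead of and 57 mm above the hinge axis, and swings about it. Pinched front and back from straight above, it turns between the fingers as the lid rises.
- tread (a point): point to press, on the tread's top, centre line, 108 mm ahead of the pedal's pivot (x -0.193, z 0.060 m in the chest's frame at rest), 73 mm ahead of the lid's front edge. The tread: dark ribbed plate 66 mm (x) x 60 mm (y), standing out level from the middle of the safe's front, 60 mm above the bench; this point sinks 27 mm to the stop.
- pedal (a joint): latch pedal angle, rad: 0 up at rest, 0.25 down on its stop; springs up when let go. About 4 N on the tread starts it, 10 N holds it on its stop. It draws the latch; two sprung pins then pop the lid ajar to about 0.10 rad, where it stays when the pedal is let up.
- lid (a joint): lid angle, rad: 0 shut and latched, 0.10 popped ajar, 1.25 open stop; the front edge swings up. Balance point at 0.68 (39 degrees): below it the lid (1.6 kg, eased by the hinge springs) falls back by itself, above it the springs carry it up to the stop. At the bar it takes 2 N or less, next to nothing near the balance point.
- pack: bystander, to be left alone: spare cordless-tool battery pack, dark plastic, 112 x 74 x 63 mm high; in front of the safe's left half (+y half), beside the pedal. Origin on its underside.
- square: bystander, to be left alone: try square lying flat, wooden stock 120 x 16 x 20 mm with a 110 x 36 mm steel blade; in front of the safe's right half. Origin on its underside.
- glue: bystander, to be left alone: white wood-glue bottle standing, 62 mm across, 175 mm tall; right of the safe. Origin on its underside.
- mallet: bystander, to be left alone: wooden joiner's mallet lying, 310 mm long, head 75 x 130 x 60 mm; far left. Origin on its underside.
- sander: bystander, to be left alone: cork-soled hand sanding block, 100 x 62 x 38 mm; left of the safe. Origin on its underside.
- brush: bystander, to be left alone: bench brush with wooden back, about 275 mm long, 58 mm high; far right. Origin on its underside.

How it is judged:
By the outcome, as a careful person would: the job done as asked, in the order asked, and still so for the second after the job is handed in, while the arm keeps its last pose, push and grip.
It also fails if it takes over 54 s, if anything falls off the work surface, if the arm or the gripper's body presses on something with over 40 N, if the wrist force passes 120 N, or if a joint passes its speed limit or range.

## Working session

There is one attempt and no reset: what is moved stays moved. The work goes in short steps, Python scripts to look and compute and a tool call to move; the robot and the scene stay as the last step left them, time stands still between calls to the robot, and variables do not carry over. Pictures are saved under pics/ and viewed, at most 10 in all, crops included, and the job is handed in when it is done.

Besides the shell and the picture viewer there is one more tool, called after "Call:" as a command line: name --argument value ..., lists and objects as JSON in quotes. step_arm: Moves the arm, as the interface text tells. Shift numbers are shares of 0.05 m and turn numbers shares of 4 degrees, none past 1 either way. Its arguments: {"type":"object","properties":{"targets":{"type":"array"}},"required":["targets"]}

```bash
mkdir -p pics; python3 - <<'E'
from workcell import readout,get_image
import cv2,numpy as np
o=readout.get_obs();print({k:np.round(v,3) for k,v in o.items()})
for n in("scene","top"):
    d=get_image(n);cv2.imwrite(f"pics/{n}0.png",d["pixels"][:,:,::-1]);print(n,d["intrinsics"],d["extrinsics"].round(4))
E
```

```text
{'t': np.float64(0.0), 'qpos': array([ 1.144,  0.424,  1.631, -0.   ,  1.089, -0.019]), 'qvel': array([ 0.002, -0.001,  0.   , -0.001,  0.001, -0.003]), 'joint_torque': array([ 2.0000e-03, -5.4464e+01, -2.7365e+01,  6.4000e-02,  2.3000e-02,
       -0.0000e+00]), 'ee_pos': array([247.73 , 573.499, 403.896]), 'orientation': array([-6.360e-01, -3.076e+00,  2.000e-03]), 'ft_force': array([ 0.293, -0.028,  0.164]), 'moment': array([-0.003, -0.015, -0.001]), 'grasp_force': np.float64(0.0), 'width': np.float64(87.769)}
scene [[465.54296071   0.         286.73647889]
 [  0.         465.54296071 205.36955817]
 [  0.           0.           1.        ]] [[-7.2770000e-01  6.8580000e-01  8.0000000e-03  4.1103390e+02]
 [ 5.2930000e-01  5.6890000e-01 -6.2950000e-01 -2.5386770e+02]
 [-4.3620000e-01 -4.5380000e-01 -7.7700000e-01  1.8342916e+03]
 [ 0.0000000e+00  0.0000000e+00  0.0000000e+00  1.0000000e+00]]
top [[412.21166287   0.         285.35776657]
 [  0.         412.21166287 210.69454079]
 [  0.           0.           1.        ]] [[-2.4000000e-03 -1.0000000e+00  2.7000000e-03  4.6272000e+00]
 [-9.8510000e-01  1.9000000e-03 -1.7220000e-01  6.1514490e+02]
 [ 1.7220000e-01 -3.1000000e-03 -9.8510000e-01  1.4355233e+03]
 [ 0.0000000e+00  0.0000000e+00  0.0000000e+00  1.0000000e+00]]
```

View pics/top0.png

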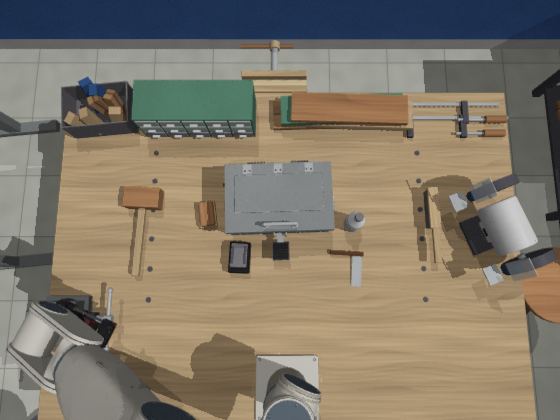

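View pics/scene0.png

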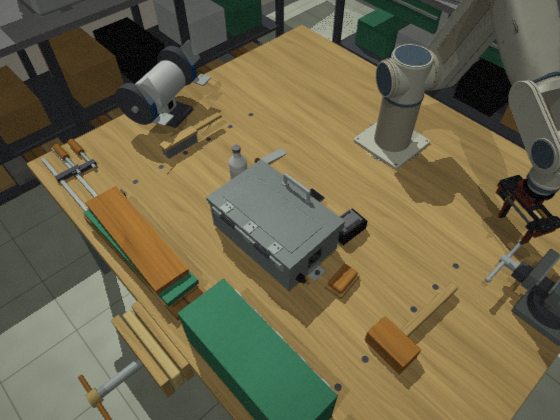

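The top view shows the chest at about (279,198), the bar at (281,226), the tread at (281,250), the pack at (239,257) and the square at (350,262). I'll zoom in on the top view for precision.

```bash
cat > h.py <<'E'
import numpy as np,cv2
from workcell import readout,get_image,ctrl
def ray(d,u,v):
    K,E=d["intrinsics"],d["extrinsics"];R=E[:3,:3];c=-R.T@E[:3,3]
    return c,R.T@np.linalg.inv(K)@np.array([u,v,1.])
def plane(d,u,v,z):
    c,r=ray(d,u,v);return c+r*(z-c[2])/r[2]
def proj(d,p):
    q=d["extrinsics"]@np.r_[p,1];q=d["intrinsics"]@q[:3];return q[:2]/q[2]
E
python3 - <<'E'
from h import *
d=get_image("top");s=get_image("scene")
for n,(u,v,z) in dict(BL=(224.5,164,153),BR=(331,162,153),FR=(334,233,153),FL=(226,234,153),bar=(280.5,226,192),tread=(281,250,60)).items(): print(n,plane(d,u,v,z).round(1))
c=d["pixels"][152:272,215:345,::-1]
cv2.imwrite("pics/topz.png",cv2.resize(c,None,fx=5,fy=5,interpolation=cv2.INTER_CUBIC))
c=s["pixels"][150:290,200:380,::-1]
cv2.imwrite("pics/scz.png",cv2.resize(c,None,fx=4,fy=4,interpolation=cv2.INTER_CUBIC))
E
```

```text
BL [760.9 212.2 153. ]
BR [ 767.4 -153.7  153. ]
FR [ 521.9 -158.5  153. ]
FL [519.3 201.6 153. ]
bar [540.5  19.6 192. ]
tread [472.9  19.1  60. ]
```

View pics/topz.png

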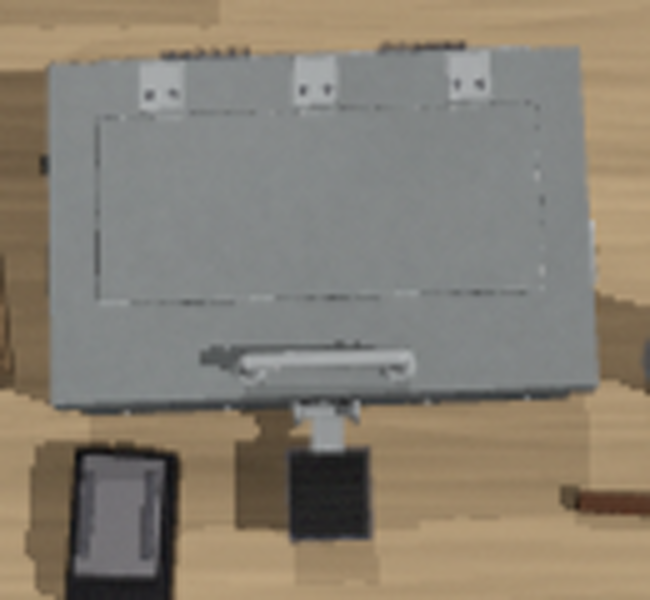

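View pics/scz.png

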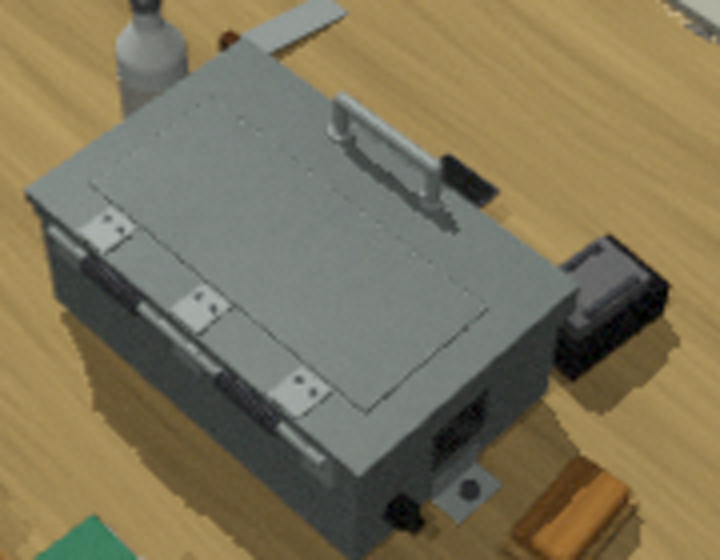

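Lid corners in the top crop: (50,64), (579,47), (597,387), (54,406). The bar runs from (240,360) to (412,353) and the tread's centre is (331,494). In the scene crop the bar runs from (340,98) to (437,170).

```bash
python3 - <<'E'
from h import *
d=get_image("top");s=get_image("scene")
T=lambda u,v:((u+.5)/5-.5+215,(v+.5)/5-.5+152)
S=lambda u,v:((u+.5)/4-.5+200,(v+.5)/4-.5+150)
C=np.array([plane(d,*T(*p),153)[:2] for p in((50,64),(579,47),(597,387),(54,406))])
print(C.round(1),C.mean(0))
yw=lambda a,b:np.degrees(np.arctan2(*(a-b)[[0,1]]*[-1,1]))
print("yaw",[round(float(yaw),2) for yaw in (yw(C[0],C[1]),yw(C[3],C[2]))], np.degrees([np.arctan2(*(C[0]-C[3])[::-1]),np.arctan2(*(C[1]-C[2])[::-1])]))
b=np.array([plane(d,*T(*p),192)[:2] for p in((240,360),(412,353))]);print("bar",b,b.mean(0),yw(b[0],b[1]))
t=np.array([plane(d,*T(*p),60)[:2] for p in((291,450),(370,450),(371,538),(291,540))]);print("tread",t.round(1),t.mean(0))
b=np.array([plane(s,*S(*p),192)[:2] for p in((340,98),(437,170))]);print("bar scene",b,b.mean(0),yw(b[1],b[0]))
# pack top and square
for p in((78,450),(180,455)):print("pack",plane(d,*T(*p),63).round())
c=d["pixels"];
for p in((229,270),(249,272)):print("pack front",plane(d,*p,63).round())
for p in((328,251),(363,256)):print("square",plane(d,*p,20).round())
print("glue top",plane(d,359,217,175).round())
E
```

```text
[[ 759.5  211.8]
 [ 771.  -151.8]
 [ 535.3 -158.8]
 [ 523.3  203.7]] [647.26572382  26.22586923]
yaw [1.82, 1.9] [1.96250631 1.7095565 ]
bar [[548.4515846   77.84115002]
 [552.82700423 -34.07721358]] [550.63929441  21.88196822] 2.2388236164586868
tread [[502.7  48.1]
 [502.6  -7.9]
 [440.5  -8.4]
 [439.2  48. ]] [471.26284521  19.94934939]
bar scene [[551.39856313 -26.11393452]
 [548.30796866  78.03922403]] [549.85326589  25.96264475] 1.699670711907985
pack [503. 199.  63.]
pack [499. 127.  63.]
pack front [403. 201.  63.]
pack front [396. 131.  63.]
square [ 472. -151.   20.]
square [ 454. -278.   20.]
glue top [ 572. -240.  175.]
```

Call:
step_arm --targets '[[[0.4, -1, 0, 0, 0, 0.63, 0], [0.4, -1, 0, 0, 0, 0.63, 0], [0.4, -1, 0, 0, 0, 0.63, 0], [0.4, -1, 0, 0, 0, 0.63, 0], [0.4, -1, 0, 0, 0, 0.63, 0]]]'

```text
t: 0.92
ee_pos: [348.2, 322.2, 404.8]
orientation: [0.292, 3.128, 0.001]
ft_force: [1.0, 0.3, 0.1]
width: 41.4
grasp_force: 0.0
```

Call:
step_arm --targets '[[[0.4, -1, 0, 0, 0, 0.63, 0], [0.4, -1, 0, 0, 0, 0.63, 0], [0.4, -1, 0, 0, 0, 0.63, 0], [0.4, -1, 0, 0, 0, 0.63, 0], [0.4, -1, 0, 0, 0, 0.63, 0]]]'

```text
t: 1.55
ee_pos: [448.3, 72.0, 405.0]
orientation: [-0.053, 3.14, 0.0]
ft_force: [0.4, 0.5, -0.3]
width: 0.8
grasp_force: 0.0
```

Call:
step_arm --targets '[[[0.16, -0.6, -0.4, 0, 0, 0, 0], [0, -0.47, -0.6, 0, 0, 0, 0], [0, 0, -0.6, 0, 0, 0, 0], [0, 0, -0.4, 0, 0, 0, 0], [0, 0, 0, 0, 0, 0, 0]]]'

```text
t: 2.17
ee_pos: [455.4, 20.1, 303.6]
orientation: [0.05, -3.138, 0.0]
ft_force: [-0.3, 1.1, 0.1]
width: 0.4
grasp_force: 0.0
```

```bash
python3 - <<'E'
from h import *
from scipy.spatial.transform import Rotation as R
o=readout.get_obs();print({k:np.round(o[k],3) for k in("ee_pos","orientation","ft_force","width","qpos")});print(R.from_rotvec(o["orientation"]).as_matrix().round(3))
d=get_image("wrist");print(d["intrinsics"],d["extrinsics"].round(3));cv2.imwrite("pics/w1.png",d["pixels"][:,:,::-1])
E
```

```text
{'ee_pos': array([455.36 ,  20.113, 303.627]), 'orientation': array([ 0.05 , -3.138,  0.   ]), 'ft_force': array([-0.347,  1.14 ,  0.111]), 'width': np.float64(0.382), 'qpos': array([ 0.018,  0.341,  2.066, -0.   ,  0.738, -1.585])}
[[-0.999 -0.032 -0.003]
 [-0.032  0.999 -0.   ]
 [ 0.003  0.    -1.   ]]
[[325.1922621    0.         283.37070827]
 [  0.         325.1922621  206.49714835]
 [  0.           0.           1.        ]] [[-3.10000e-02  1.00000e+00  1.00000e-03 -5.98000e+00]
 [ 9.56000e-01  3.00000e-02  2.93000e-01 -4.41047e+02]
 [ 2.93000e-01  1.00000e-02 -9.56000e-01  1.61372e+02]
 [ 0.00000e+00  0.00000e+00  0.00000e+00  1.00000e+00]]
```

View pics/w1.png

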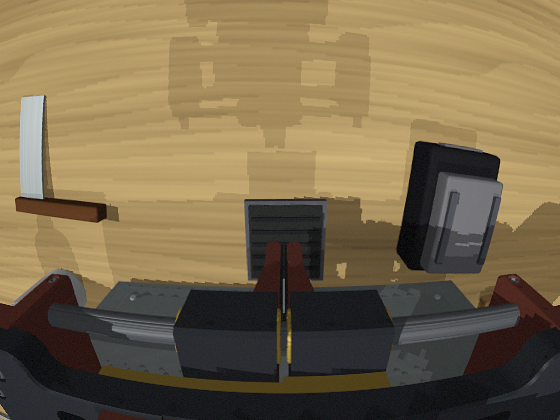

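The fingers are centred over the tread, which spans columns 245–326 from row 200 down. Now descending.

Call:
step_arm --targets '[[[0, 0, -0.5, 0, 0, 0, 0], [0, 0, -0.5, 0, 0, 0, 0], [0, 0, -0.2, 0, 0, 0, 0], [0, 0, -0.15, 0, 0, 0, 0], [0, 0, -0.1, 0, 0, 0, 0]]]'

```text
t: 2.85
ee_pos: [456.2, 20.3, 232.8]
orientation: [-0.05, 3.14, 0.0]
ft_force: [-1.7, 1.3, 6.4]
width: 0.2
grasp_force: 3.4
```

Call:
step_arm --targets '[[[0, 0, -0.1, 0, 0, 0, 0], [0, 0, -0.1, 0, 0, 0, 0], [0, 0, -0.06, 0, 0, 0, 0], [0, 0, 0, 0, 0, 0, 0], [0, 0, 0, 0, 0, 0, 0]]]'

```text
t: 3.48
ee_pos: [456.9, 20.4, 220.6]
orientation: [-0.05, 3.138, 0.0]
ft_force: [-0.4, 1.4, 8.5]
width: 0.4
grasp_force: 4.5
```

Call:
step_arm --targets '[[[0, 0, -0.06, 0, 0, 0, 0], [0, 0, -0.06, 0, 0, 0, 0], [0, 0, 0, 0, 0, 0, 0], [0, 0, 0, 0, 0, 0, 0], [0, 0, 0, 0, 0, 0, 0]]]'

```text
t: 4.1
ee_pos: [457.6, 20.4, 215.2]
orientation: [-0.05, 3.135, 0.0]
ft_force: [0.1, 0.9, 15.0]
width: 0.6
grasp_force: 7.2
```

Call:
step_arm --targets '[[[0, 0, -0.04, 0, 0, 0, 0], [0, 0, -0.02, 0, 0, 0, 0], [0, 0, 0, 0, 0, 0, 0], [0, 0, 0, 0, 0, 0, 0], [0, 0, 0, 0, 0, 0, 0]]]'

```text
t: 4.72
ee_pos: [457.7, 20.4, 214.0]
orientation: [-0.05, 3.134, 0.0]
ft_force: [-6.6, 0.1, 46.1]
width: 0.5
grasp_force: 22.9
```

Call:
step_arm --targets '[[[0, 0, 0.2, 0, 0, 0, 0], [0, 0, 0.3, 0, 0, 0, 0], [0, 0, 0.6, 0, 0, 0, 0], [0, 0, 0.9, 0, 0, 0, 0], [0, 0, 0.9, 0, 0, 0, 0]]]'

```text
t: 5.35
ee_pos: [455.8, 20.3, 357.1]
orientation: [-0.05, 3.14, -0.0]
ft_force: [1.3, 0.0, 0.1]
width: 0.2
grasp_force: 0.0
```

Call:
step_arm --targets '[[[0, 0, 0.8, 0, 0, -1, 0.6], [0, 0, 0.8, 0, 0, -1, 0.6], [0, 0, 0, 0, 0, -1, 0.6], [0, 0, 0, 0, 0, -1, 0.6], [0, 0, 0, 0, 0, -1, 0.6]]]'

```text
t: 5.98
ee_pos: [455.7, 20.3, 436.1]
orientation: [0.499, 3.1, 0.0]
ft_force: [0.1, 1.1, -1.2]
width: 47.0
grasp_force: 0.0
```

```bash
python3 - <<'E'
from h import *
print(readout.get_obs()["ee_pos"])
d=get_image("top")
c=d["pixels"][152:272,215:345,::-1]
cv2.imwrite("pics/topz2.png",cv2.resize(c,None,fx=5,fy=5,interpolation=cv2.INTER_CUBIC))
s=get_image("scene");c=s["pixels"][130:290,200:400,::-1]
cv2.imwrite("pics/scz2.png",cv2.resize(c,None,fx=3.7,fy=3.7,interpolation=cv2.INTER_CUBIC))
E
```

```text
[455.71508234  20.25653721 436.12072444]
```

View pics/scz2.png

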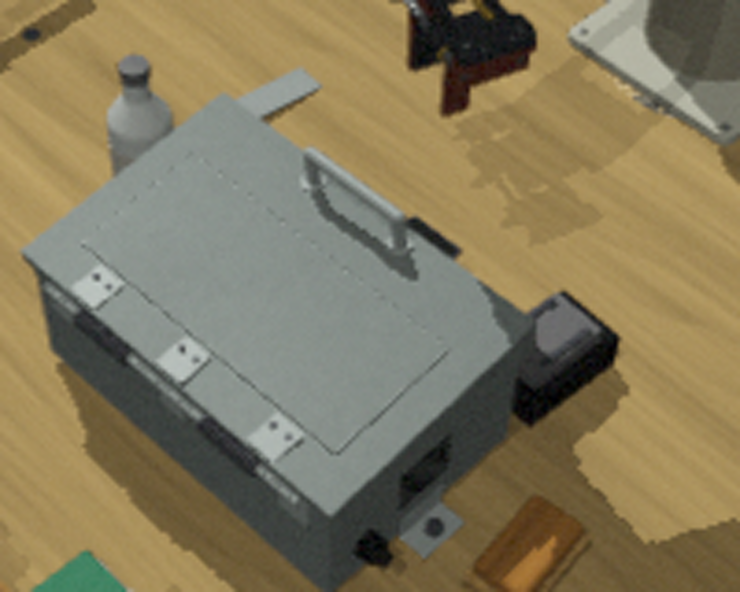

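The scene crop shows the bar from (307,157) to (405,222), slightly higher than before. I'll check that against the projection for shut and ajar.

```bash
cat >> h.py <<'E'
Y=np.radians(1.85);C0=np.array([649.,26.])
def w(x,y,z): return np.r_[C0+[x*np.cos(Y)-y*np.sin(Y),x*np.sin(Y)+y*np.cos(Y)],z]
def bar(th,y=0): return w(111-212*np.cos(th)+57*np.sin(th),y,135+212*np.sin(th)+57*np.cos(th))
E
python3 - <<'E'
from h import *
s=get_image("scene");d=get_image("top")
for th in(0,.05,.1): print(th,[proj(s,bar(th,y)).round(1) for y in(-50,50)],[proj(d,bar(th,y)).round(1) for y in(-50,50)],bar(th))
print("seen scene (283,172.2) (309.2,189.7); before (285,174.5),(309.2,192.4)")
g=d["pixels"][205:240,255:310].astype(int).sum(2)
for c in(265,270,275,280,285,290,295): print(c,g[:,c-255])
E
```

```text
0 [array([284.8, 173.7]), array([308.1, 190.8])] [array([294.9, 223.2]), array([264.2, 224.2])] [548.05264436  22.73941892 192.        ]
0.05 [array([284.1, 171.9]), array([307.5, 189.1])] [array([294.9, 221.7]), array([264. , 222.8])] [551.16477882  22.83994029 202.52434873]
0.1 [array([283.3, 170.2]), array([306.8, 187.5])] [array([295. , 220.2]), array([263.8, 221.2])] [554.79874795  22.95731683 212.87992175]
seen scene (283,172.2) (309.2,189.7); before (285,174.5),(309.2,192.4)
265 [408 409 405 405 409 321 389 403 401 400 402 401 401 391 322 478 518 429
 379 411 447 472 490 503 514 526 537 545 552 559 562 567 571 575 578]
270 [407 409 411 410 421 359 395 402 403 403 401 405 401 301 357 489 509 395
 372 414 449 472 491 504 519 528 537 546 555 559 565 568 572 573 580]
275 [402 407 404 403 414 404 400 405 405 405 404 398 401 303 433 514 505 387
 379 421 451 476 491 508 517 530 538 546 554 560 563 568 572 575 579]
280 [403 407 405 407 426 408 396 403 400 399 398 398 398 303 440 514 492 364
 378 424 450 477 490 506 518 532 536 546 553 558 565 570 574 576 580]
285 [406 406 404 403 355 389 400 397 401 400 405 405 397 295 451 520 487 359
 381 422 454 472 494 509 520 530 538 548 554 559 566 572 573 574 581]
290 [404 406 407 402 343 388 400 402 399 400 398 399 401 353 468 517 470 346
 381 423 455 475 495 509 521 525 537 545 553 560 566 568 573 577 578]
295 [405 408 403 402 342 397 406 403 400 401 400 400 397 383 492 553 472 351
 383 430 453 478 494 512 521 529 539 546 553 560 565 569 561 560 561]
```

View pics/topz2.png

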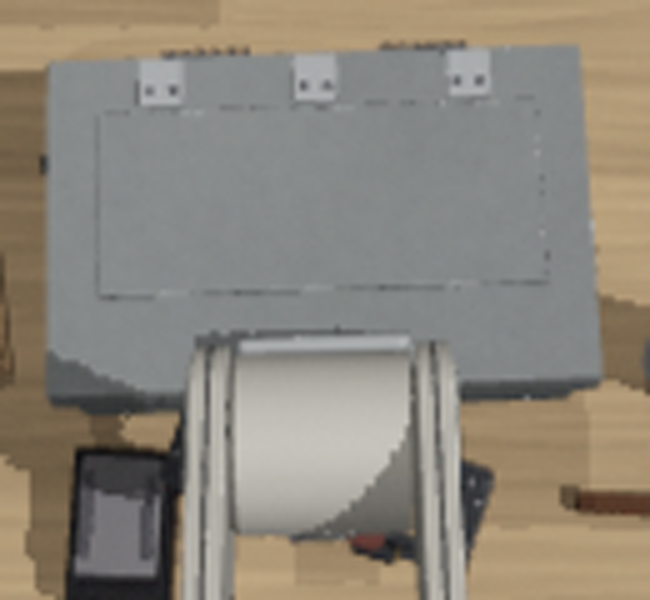

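Bar seen in the top view at row ~220.5, which matches the ajar model: (555, 23, 213). Turning −70° and moving over it.

Call:
step_arm --targets '[[[0, 0, 0, 0, 0, -1, 0.6], [0, 0, 0, 0, 0, -1, 0.6], [0, 0, 0, 0, 0, -1, 0.6], [0, 0, 0, 0, 0, -1, 0.6], [0, 0, 0, 0, 0, -1, 0.6]]]'

```text
t: 6.8
ee_pos: [455.8, 20.2, 435.3]
orientation: [1.028, 2.968, 0.0]
ft_force: [0.4, -0.6, -0.3]
width: 52.8
grasp_force: 0.0
```

Call:
step_arm --targets '[[[0, 0, 0, 0, 0, -1, 0.6], [0, 0, 0, 0, 0, -1, 0.6], [0, 0, 0, 0, 0, -1, 0.6], [0, 0, 0, 0, 0, -1, 0.6], [0, 0, 0, 0, 0, -1, 0.6]]]'

```text
t: 7.42
ee_pos: [455.8, 20.2, 435.3]
orientation: [1.528, 2.745, 0.0]
ft_force: [0.2, 0.1, -0.6]
width: 52.8
grasp_force: 0.0
```

Call:
step_arm --targets '[[[0.3, 0, 0, 0, 0, -1, 0.6], [0.3, 0, 0, 0, 0, -1, 0.6], [0.3, 0, 0, 0, 0, -1, 0.6], [0.3, 0, 0, 0, 0, -1, 0.6], [0.3, 0, 0, 0, 0, -1, 0.6]]]'

```text
t: 8.05
ee_pos: [531.3, 20.3, 435.2]
orientation: [1.982, 2.438, 0.0]
ft_force: [0.1, 0.3, 0.3]
width: 52.7
grasp_force: 0.0
```

Call:
step_arm --targets '[[[0.3, 0, 0, 0, 0, -1, 0.6], [0.18, 0.05, 0, 0, 0, -1, 0.6], [0, 0, 0, 0, 0, -0.5, 0.6], [0, 0, 0, 0, 0, 0, 0.6], [0, 0, 0, 0, 0, 0, 0.6]]]'

```text
t: 8.68
ee_pos: [554.5, 22.7, 435.2]
orientation: [-2.184, -2.258, 0.0]
ft_force: [-0.5, 0.3, -0.5]
width: 52.5
grasp_force: 0.0
```

```bash
python3 - <<'E'
from h import *
from scipy.spatial.transform import Rotation as R
o=readout.get_obs();print(o["ee_pos"],o["qpos"].round(2));print(R.from_rotvec(o["orientation"]).as_matrix().round(3))
d=get_image("wrist");cv2.imwrite("pics/w2.png",d["pixels"][:,:,::-1])
def fish(p):
    q=(d["extrinsics"]@np.r_[p,1])[:3];a=np.arctan2(np.hypot(*q[:2]),q[2]);f=d["intrinsics"][0,0];return d["intrinsics"][:2,2]+f*a*q[:2]/np.hypot(*q[:2])
print([fish(bar(.1,y)).round() for y in(-50,0,50)], fish(o["ee_pos"]-[0,0,182]))
E
```

```text
[554.45874454  22.67978862 435.21724362] [ 0.02  0.29  1.76 -0.    1.1  -0.01]
[[-0.033  0.999 -0.   ]
 [ 0.999  0.033 -0.   ]
 [-0.    -0.    -1.   ]]
[array([284., 296.]), array([284., 233.]), array([284., 159.])] [283.13154859 260.83731543]
```

View pics/w2.png

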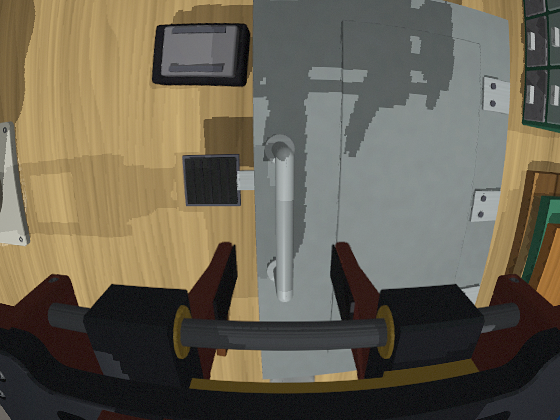

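The wrist view shows the bar at column 285, rows 145–300, centred between the fingers. Descend and grip.

Call:
step_arm --targets '[[[0.02, 0.06, -0.4, 0, 0, 0, 0.6], [0, 0, -0.4, 0, 0, 0, 0.6], [0, 0, -0.3, 0, 0, 0, 0.6], [0, 0, -0.08, 0, 0, 0, 0.6], [0, 0, 0, 0, 0, 0, 0.6]]]'

```text
t: 9.35
ee_pos: [555.9, 25.7, 376.3]
orientation: [-2.186, -2.257, 0.0]
ft_force: [-0.8, 0.7, 0.9]
width: 53.1
grasp_force: 0.0
```

Call:
step_arm --targets '[[[0, 0, 0, 0, 0, 0, 0], [0, 0, 0, 0, 0, 0, 0], [0, 0, 0, 0, 0, 0, 0], [0, 0, 0, 0, 0, 0, 0], [0, 0, 0, 0, 0, 0, 0]]]'

```text
t: 9.98
ee_pos: [555.2, 25.7, 375.9]
orientation: [-2.184, -2.256, 0.003]
ft_force: [-3.3, -0.3, 1.9]
width: 11.4
grasp_force: 30.0
```

Call:
step_arm --targets '[[[0, 0, 0, 0, 0, 0, 0], [0, 0, 0, 0, 0, 0, 0], [0, 0, 0, 0, 0, 0, 0], [0, 0, 0, 0, 0, 0, 0], [0, 0, 0, 0, 0, 0, 0]]]'

```text
t: 10.6
ee_pos: [555.2, 25.8, 375.9]
orientation: [-2.184, -2.256, 0.003]
ft_force: [-5.2, 0.1, 3.2]
width: 11.0
grasp_force: 30.0
```

```bash
python3 - <<'E'
from h import *
p=bar(.1)
for th in np.arange(.18,.9,.08):
    q=bar(th);print(round(th,2),((q-p)/50).round(3),(q-bar(.1)).round(1));p=q
p=bar(.82)
for th in np.arange(.78,.55,-.04):
    q=bar(th);print(round(th,2),((q-p)/50).round(3));p=q
E
```

```text
0.18 [0.138 0.004 0.323] [ 6.9  0.2 16.2]
0.26 [0.163 0.005 0.311] [15.   0.5 31.7]
0.34 [0.187 0.006 0.297] [24.4  0.8 46.6]
0.42 [0.21  0.007 0.281] [34.9  1.1 60.6]
0.5 [0.232 0.007 0.263] [46.5  1.5 73.8]
0.58 [0.252 0.008 0.244] [59.1  1.9 86. ]
0.66 [0.271 0.009 0.223] [72.7  2.3 97.1]
0.74 [0.288 0.009 0.201] [ 87.1   2.8 107.2]
0.82 [0.303 0.01  0.177] [102.2   3.3 116. ]
0.78 [-0.153 -0.005 -0.085]
0.74 [-0.15  -0.005 -0.092]
0.7 [-0.146 -0.005 -0.097]
0.66 [-0.142 -0.005 -0.103]
0.62 [-0.138 -0.004 -0.109]
0.58 [-0.133 -0.004 -0.114]
```

Call:
step_arm --targets '[[[0.07, 0, 0.16, 0, 0, 0, 0], [0.07, 0, 0.16, 0, 0, 0, 0], [0.08, 0, 0.155, 0, 0, 0, 0], [0.08, 0.01, 0.155, 0, 0, 0, 0], [0, 0, 0, 0, 0, 0, 0]]]'

```text
t: 11.22
ee_pos: [570.1, 26.3, 408.1]
orientation: [-2.184, -2.255, 0.004]
ft_force: [-8.9, -0.5, 3.2]
width: 11.4
grasp_force: 30.0
```

Call:
step_arm --targets '[[[0.08, 0, 0.15, 0, 0, 0, 0], [0.09, 0, 0.15, 0, 0, 0, 0], [0.1, 0, 0.14, 0, 0, 0, 0], [0.1, 0.01, 0.14, 0, 0, 0, 0], [0.11, 0, 0.13, 0, 0, 0, 0]]]'

```text
t: 11.85
ee_pos: [594.3, 26.9, 443.7]
orientation: [-2.184, -2.255, 0.003]
ft_force: [-7.8, 1.3, 3.9]
width: 11.0
grasp_force: 30.0
```

Call:
step_arm --targets '[[[0.12, 0.01, 0.13, 0, 0, 0, 0], [0.12, 0, 0.125, 0, 0, 0, 0], [0.13, 0.01, 0.12, 0, 0, 0, 0], [0, 0, 0, 0, 0, 0, 0], [0, 0, 0, 0, 0, 0, 0]]]'

```text
t: 12.48
ee_pos: [612.7, 27.7, 463.4]
orientation: [-2.185, -2.256, 0.002]
ft_force: [-10.8, -1.4, 9.1]
width: 11.5
grasp_force: 30.0
```

```bash
python3 - <<'E'
from h import *
o=readout.get_obs();g=o["ee_pos"]-[0,0,163];print(g)
for th in(.54,.56,.58,.6):print(th,bar(th))
s=get_image("scene");c=s["pixels"][100:290,180:400,::-1]
cv2.imwrite("pics/sc3.png",cv2.resize(c,None,fx=3,fy=3,interpolation=cv2.INTER_CUBIC))
E
```

```text
[612.72571459  27.69556603 300.4298781 ]
0.54 [607.49315702  24.65933658 292.88622507]
0.56 [610.679514    24.76225533 295.90501529]
0.58 [613.92557404  24.86710247 298.85944565]
0.6 [617.23003876  24.97383608 301.74833441]
```

View pics/sc3.png

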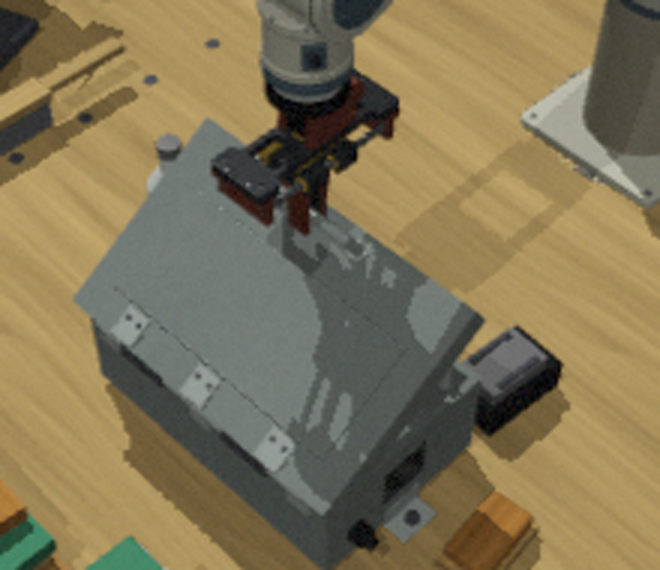

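The picture shows the lid following the gripper at about 0.59 rad, with the bar in the fingers and the pack untouched. Continuing past balance, biased slightly outward.

Call:
step_arm --targets '[[[0.12, 0, 0.12, 0, 0, 0, 0], [0.13, 0.01, 0.115, 0, 0, 0, 0], [0.135, 0, 0.105, 0, 0, 0, 0], [0.135, 0.01, 0.1, 0, 0, 0, 0], [0, 0, 0, 0, 0, 0, 0]]]'

```text
t: 13.15
ee_pos: [640.1, 28.6, 485.3]
orientation: [2.184, 2.255, 0.002]
ft_force: [-5.3, -2.4, 7.0]
width: 11.1
grasp_force: 30.0
```

Call:
step_arm --targets '[[[0.14, 0.01, 0.09, 0, 0, 0, 0], [0.14, 0, 0.085, 0, 0, 0, 0], [0, 0, 0, 0, 0, 0, 0], [0, 0, 0, 0, 0, 0, 0], [0, 0, 0, 0, 0, 0, 0]]]'

```text
t: 13.78
ee_pos: [653.3, 29.0, 492.6]
orientation: [2.185, 2.256, -0.0]
ft_force: [-1.9, -2.7, 3.5]
width: 11.2
grasp_force: 30.0
```

Call:
step_arm --targets '[[[0.12, 0, 0.065, 0, 0, 0, 0], [0.12, 0.01, 0.06, 0, 0, 0, 0], [0, 0, 0, 0, 0, 0, 0], [0, 0, 0, 0, 0, 0, 0], [0, 0, 0, 0, 0, 0, 0]]]'

```text
t: 14.4
ee_pos: [665.4, 29.5, 498.6]
orientation: [2.186, 2.256, -0.001]
ft_force: [0.4, -4.7, 1.2]
width: 11.5
grasp_force: 30.0
```

Call:
step_arm --targets '[[[-0.125, 0, -0.06, 0, 0, 0, 0], [-0.125, 0, -0.065, 0, 0, 0, 0], [-0.12, -0.01, -0.07, 0, 0, 0, 0], [-0.12, 0, -0.073, 0, 0, 0, 0], [0, 0, 0, 0, 0, 0, 0]]]'

```text
t: 15.02
ee_pos: [640.6, 28.8, 485.3]
orientation: [2.185, 2.256, -0.0]
ft_force: [0.6, -6.5, 0.1]
width: 11.2
grasp_force: 30.0
```

Call:
step_arm --targets '[[[-0.117, -0.01, -0.077, 0, 0, 0, 0], [-0.115, 0, -0.081, 0, 0, 0, 0], [-0.112, -0.01, -0.085, 0, 0, 0, 0], [-0.06, 0, -0.05, 0, 0, 0, 0], [0, 0, 0, 0, 0, 0, 0]]]'

```text
t: 15.65
ee_pos: [620.4, 28.4, 470.6]
orientation: [-2.185, -2.256, 0.0]
ft_force: [1.5, -3.5, -0.4]
width: 10.6
grasp_force: 30.0
```

```bash
python3 - <<'E'
from h import *
o=readout.get_obs();g=o["ee_pos"]-[0,0,163];h=w(111,0,135)
print(g,h,o["ft_force"],o["width"],"theta",np.arctan2(g[2]-135,h[0]-g[0])-np.arctan2(57,212))
d=get_image("top");s=get_image("scene")
a=cv2.resize(s["pixels"][100:290,180:400,::-1],None,fx=3,fy=3,interpolation=cv2.INTER_CUBIC)
for th,col in((.55,(255,0,0)),(.615,(0,255,0)),(.68,(0,0,255))):
    t=th; # lid front top corners (chest x -120, z 153)
    for y in(-183,183):
        dx,dz=-231,18
        p=w(111+dx*np.cos(t)+dz*np.sin(t),y,135-dx*np.sin(t)+dz*np.cos(t));u=(proj(s,p)-[180,100])*3+1
        cv2.circle(a,tuple(int(v) for v in u),3,col,-1)
cv2.imwrite("pics/sc4.png",a)
E
```

```text
[620.39115226  28.35924086 307.55693955] [759.94214333  29.58341089 135.        ] [ 1.52346323 -3.46963522 -0.37795974] 10.624110025451424 theta 0.628101899702673
```

View pics/sc4.png

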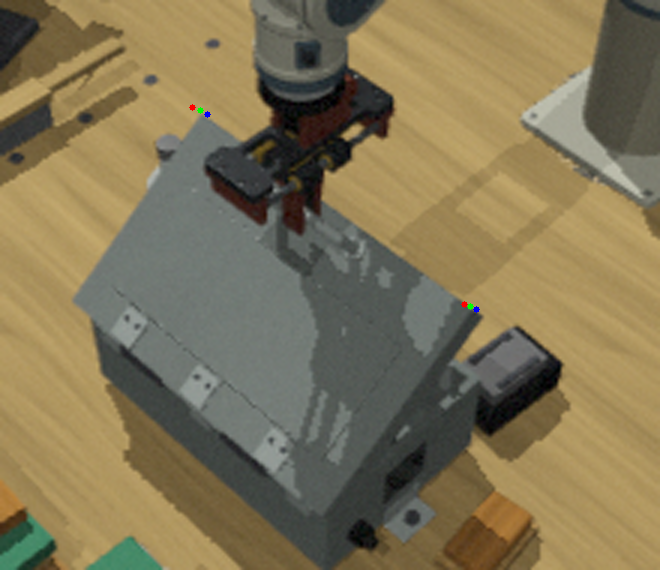

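The lid's front corners show at (205,114) and (482,315), with the bar still held. Angle from the grasp is 0.628 rad, so I'll ease it down slightly for margin.

Call:
step_arm --targets '[[[-0.03, 0, -0.025, 0, 0, 0, 0], [-0.03, 0, -0.025, 0, 0, 0, 0], [0, 0, 0, 0, 0, 0, 0], [0, 0, 0, 0, 0, 0, 0], [0, 0, 0, 0, 0, 0, 0]]]'

```text
t: 16.38
ee_pos: [617.6, 28.3, 468.4]
orientation: [-2.185, -2.257, -0.0]
ft_force: [0.7, -2.8, 0.1]
width: 11.5
grasp_force: 30.0
```

```bash
python3 - <<'E'
from h import *
o=readout.get_obs();g=o["ee_pos"]-[0,0,163];h=w(111,0,135)
print(g,o["ft_force"],o["width"],o["grasp_force"],"theta",np.arctan2(g[2]-135,h[0]-g[0])-np.arctan2(57,212))
print(ctrl.close_job())
E
```

```text
[617.64546577  28.29780583 305.41187995] [ 0.70218474 -2.79254218  0.1372621 ] 11.549634968561893 29.994041919708252 theta 0.6124093354696696
the job is handed in; nothing more can be done
None
```

I pressed the pedal to its stop (46 N fingertip peak) and the lid popped ajar. I lifted the lid by its bar to about 0.87 rad (50°) and eased it back; it is held in the gripper at about 0.61 rad (35°), some 4° below balance, and the job is handed in at 16.4 s (angles worked out from the gripper's position).

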